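# Put the scenery parts trays back on their own mats

### The arm

A 6-joint arm with a two-finger parallel gripper is mounted at the origin on the work surface. World frame = base frame: x ahead of the robot, y to its left, z up, the work surface at z = 0. Lengths are in mm, angles in rad, forces in N, time in s.
With the tool pointing down it reaches from about 350 to 875 mm from the base axis. Payload 4.2 kg.
Tool frame: the origin (TCP) lies between the finger pads; the fingertips stand 25 mm ahead of it and the grasp point (between the pads) lies 6 mm ahead of it; z points along the fingers, y is the line along which they close (so a half turn about z gives the same grasp; the last joint's range is limited). The gripper opens to 85 mm and grips with 20 to 120 N. Pads are 22 mm wide; open, the fingers measure 114 mm over their backs; the gripper's body (76 mm by 85 mm) begins 54 mm behind the grasp point. The pads swing forward as they close: fully open they stand 13 mm farther back than shut.
Start: joints at [-0.965, 0.385, 0.008, 0, -1.194, -0.259], TCP at [212.446, -587.764, 256.312] pointing down, gripper open.
Joint ranges: [-3.14, 3.14], [-1.21, 2.06], [-1.07, 1.41], [-3.16, 2.05], [-2.99, -0.16], [-3.1, 3.1]. Speed limits (rad/s): [2.79, 2.79, 3.14, 3.14, 3.14, 3.14].

### API

Orientations are given as a unit quaternion [x, y, z, w].
In Python, from bench import read_state, get_image, job_done gives the robot as it stands.
- The arm moves only by the tool play_rows, never from a script. Its argument "series" is a list of rows, each a list of 6 numbers: the shift along the world's x, y, z in mm, then the turn, a rotation vector about the world's x, y, z in units of 6 degrees (1.0 is 6 degrees). A call has 1 to 20 rows; each row shifts and turns the commanded pose from where the row before left it; what a row does not reach is not made up. A row lasts 1/12 s, in which the tool goes at most 41.7 mm and 7.16 degrees, less where a joint would pass 70% of its speed; a pose out of reach is approached as far as the arm can. A call is refused whole if a number of a shift passes 41.7 or a number of a turn 1, either way. A call with a gripper value outside its range is refused whole. "gripper" is the opening, from 0 (shut) to 1 (fully open), set as the call begins (left out, the last holds). The fingers move at their own pace and stop on an object; the grip force is fixed at half the most. Time passes only in rows, so rows that do not move let the fingers close. It gives the time, the measured TCP pose, the force, the opening and the grip force at its end, in the units of the state.
- read_state(): the state, without advancing time (a new reading comes with each control period).
- get_image(name): name is "side" or "top"; returns a dict with "image" (420x560x3 uint8, red, green, blue), "fx", "fy", "cx", "cy" (pixels), "dist_coeffs" ([k1, k2, p1, p2, k3] as OpenCV has them; the pictures are not rectified), "eye" and "rotation" of the camera in the world. Camera axes: x right, y down, z forward; pixel columns grow to the right and rows downward; lengths in mm; the calibration is good to about 2 mm. A picture is of the moment at which its call begins. There is no depth.
- job_done(): hands the job in; it is judged then, once.
The state is a dict: "clock": time; "joints": joint angles; "joint_vel": joint speeds; "joint_efforts": joint torques, N m; "position": TCP position; "ee_rot": TCP orientation; "contact_force": force on the tool from outside, world axes, zero at the start; "wrist_torque": the same for the moment, N m; "gripper_width": finger opening in mm; "grasp_force": force on a finger pad.
Only numpy, scipy, OpenCV 4.12 (cv2) and the standard library are available. Lean on these libraries where they do the work, as an engineer would, in place of code of your own. Each camera call takes 0.05 s, during which the arm holds its last target. There are 200 camera calls.

### The job

The red, green and blue parts trays have ended up on each other's mats: move them round, with the cork mat as a free spot on the way, until each stands centred on the mat of its own colour, lined up with it (either way round). Stack the yellow tray, fully seated with its corner pins in the sockets, on top of the red tray. Keep the trays upright and leave the model house and the glue jar where they are.

Things in the scene. Friction and masses are not known exactly. Their poses are not given: they have to be found in the camera images.
- tray_red_mid (a point): Red parts tray, open on top, 92 (its x) x 58 (its y) x 38 mm high, 100-200 g; walls from 8 mm up. Stands on 4 corner pins, 6 mm thick, 8 mm long, at x +-38, y +-21 mm. Brown twigs fixed inside. In its rim, above the pins, 4 sockets 10 x 10 mm, 10 mm deep. Starts on the blue mat. Point: centre, 19 mm above the pin ends; z up.
- tray_green_mid (a point): Green parts tray, open on top, 92 (its x) x 58 (its y) x 38 mm high, 100-200 g; walls from 8 mm up. Stands on 4 corner pins, 6 mm thick, 8 mm long, at x +-38, y +-21 mm. Green bushes fixed inside. Starts on the red mat. Point: centre, 19 mm above the pin ends; z up.
- tray_blue_mid (a point): Blue parts tray, open on top, 92 (its x) x 58 (its y) x 38 mm high, 100-200 g; walls from 8 mm up. Stands on 4 corner pins, 6 mm thick, 8 mm long, at x +-38, y +-21 mm. Grey stones fixed inside. Starts on the green mat. Point: centre, 19 mm above the pin ends; z up.
- tray_yellow_mid (a point): Yellow parts tray, open on top, 92 (its x) x 58 (its y) x 38 mm high, 100-200 g; walls from 8 mm up. Stands on 4 corner pins, 6 mm thick, 8 mm long, at x +-38, y +-21 mm. Dark sleepers fixed inside. Starts on bare table. Once stacked its floor lies on the rim below, its centre 30 mm above the other's. Point: centre, 19 mm above the pin ends; z up.
- mat_red: Red mat lying fixed on the table, 124 long (its x) x 90 wide (its y) x 2 mm thick; origin at the centre of its underside, z up. A tray of another colour stands on it at the start.
- mat_green: Green mat lying fixed on the table, 124 long (its x) x 90 wide (its y) x 2 mm thick; origin at the centre of its underside, z up. A tray of another colour stands on it at the start.
- mat_blue: Blue mat lying fixed on the table, 124 long (its x) x 90 wide (its y) x 2 mm thick; origin at the centre of its underside, z up. A tray of another colour stands on it at the start.
- mat_cork: Brown cork mat lying fixed on the table, 124 long (its x) x 90 wide (its y) x 2 mm thick; origin at the centre of its underside, z up. Empty at the start: the free spot.
- house: Bystander: small loose model house, cream walls and red-brown gable roof, 60 x 68 mm and 70 mm high; origin at the centre of its underside.
- jar: Bystander: loose white glue jar with a red cap, 52 mm across, 60 mm high; origin at the centre of its underside.
Not all that is in view belongs to the job. Of the things like the mat_red, leave any that is black; of the rest the larger one is meant.

How it is judged (in metres and radians):
At the end, for the whole second after the job is handed in: Red, green and blue trays on the mats of their colours, within 13 mm of the centre and 0.2 rad of its direction, either way round; the yellow tray level on the red one, its pins in the sockets (within 6 mm and 0.12 rad, floor down on the rim); all released, upright and at rest (horizontal distance between tray_red_mid and mat_red below 0.013 m and angle between the x axis of tray_red_mid and the x axis of mat_red, either way round below 0.2 rad and height (world z) of each of tray_red_mid, tray_green_mid, tray_blue_mid below 0.026 m and horizontal distance between tray_green_mid and mat_green below 0.013 m and angle between the x axis of tray_green_mid and the x axis of mat_green, either way round below 0.2 rad and horizontal distance between tray_blue_mid and mat_blue below 0.013 m and angle between the x axis of tray_blue_mid and the x axis of mat_blue, either way round below 0.2 rad and horizontal distance between tray_yellow_mid and tray_red_mid below 0.006 m and z of tray_yellow_mid in the frame of tray_red_mid between 0.026 and 0.0335 m and angle between the x axis of tray_yellow_mid and the x axis of tray_red_mid, either way round below 0.12 rad and angle between each of tray_red_mid, tray_green_mid, tray_blue_mid, tray_yellow_mid's own z axis and vertical below 0.08 rad and linear speed of each of tray_red, tray_green, tray_blue, tray_yellow below 0.02 m/s); the robot touches nothing.
It fails at once if the model house is pushed out of its place (over 25 mm) (distance of house from where it was at the start of the episode above 0.025 m).
It fails at once if the glue jar is pushed out of its place (over 25 mm) (distance of jar from where it was at the start of the episode above 0.025 m).
It fails at once if a tray is tipped (over 0.6 rad) (angle between any of tray_red_mid, tray_green_mid, tray_blue_mid, tray_yellow_mid's own z axis and vertical above 0.6 rad).
It also fails if it takes over 126 s, if anything falls off the work surface, if the arm or the gripper's body presses on something with over 40 N, if the wrist force passes 120 N, or if a joint passes its speed limit or range.

## Working session

There is one attempt and no reset: what is moved stays moved. The work goes in short steps, Python scripts to look and compute and a tool call to move; the robot and the scene stay as the last step left them, time stands still between calls to the robot, and variables do not carry over. Pictures are saved under pics/ and viewed, at most 14 in all, crops included, and the job is handed in when it is done.

Besides the shell and the picture viewer there is one more tool, called after "Request:" as a command line: name --pt "numbers of a row" for each row, then --argument value for the rest. play_rows: Moves the arm, as the interface text tells. Its arguments: {"type":"object","properties":{"series":{"type":"array","items":{"type":"array","items":{"type":"number"}}},"gripper":{"type":"number"}},"required":["series"]}

```bash
mkdir -p pics; ls; python3 - <<'E'
from bench import *
import cv2
for n in("top","side"):
    g=get_image(n); cv2.imwrite(f"pics/{n}0.png",g["image"][:,:,::-1])
    print({k:v for k,v in g.items() if k!="image"})
print(read_state())
E
```

```text
pics
{'fx': 439.5062253710255, 'fy': 439.5062253710255, 'cx': 286.0965467311204, 'cy': 212.4102916311029, 'dist_coeffs': array([-0.00141931,  0.        ,  0.        ,  0.        ,  0.        ]), 'eye': array([ 277.14855426,   -9.27228097, 1119.52090622]), 'rotation': array([-0.69556792,  0.71533917, -0.03872518,  0.05454818])}
{'fx': 536.5708297366476, 'fy': 536.5708297366476, 'cx': 272.214104628089, 'cy': 218.05690960836964, 'dist_coeffs': array([-0.04500102,  0.        ,  0.        ,  0.        ,  0.        ]), 'eye': array([-23.69399913, 585.96051581, 948.97887223]), 'rotation': array([-0.286723  ,  0.8950017 , -0.32328456,  0.11067507])}
{'clock': 0.1, 'joints': array([-9.65367090e-01,  3.85496921e-01,  6.76166262e-03, -4.16631776e-04,
       -1.19399982e+00, -2.58603623e-01]), 'joint_vel': array([-0.00092001, -0.00283933,  0.00354472,  0.00150645,  0.00114754,
        0.00165359]), 'joint_efforts': array([-1.38222626e-03, -3.93319523e+01,  1.88929510e+01,  4.19791505e+00,
       -2.56808657e-03,  9.52413785e-06]), 'position': array([ 212.30381704, -587.33786115,  255.32290397]), 'ee_rot': array([-1.72469199e-01,  9.85014415e-01,  9.61383354e-04, -2.30041645e-04]), 'contact_force': array([ 0.48845622, -0.0340933 , -0.29370861]), 'wrist_torque': array([ 0.00626809, -0.01486438,  0.02103176]), 'grasp_force': 0.0, 'gripper_width': 85.42756316286678}
```

View pics/top0.png

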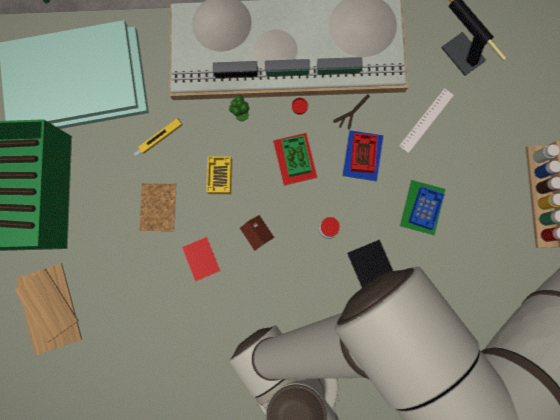

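View pics/side0.png

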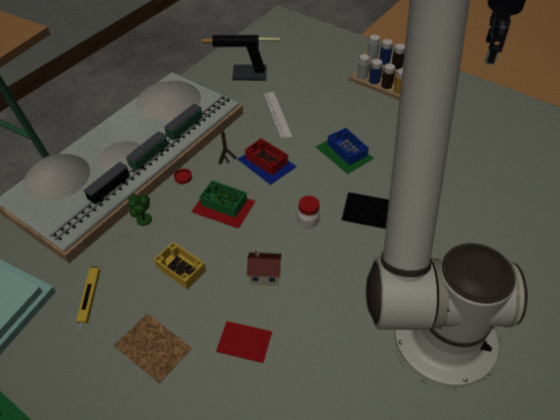

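The top view shows:
- The green tray on the red mat at (295,158).
- The red tray on the blue mat at (363,155).
- The blue tray on the green mat at (423,207).
- The yellow tray at (219,174) and the cork mat at (158,207).
- A smaller red decoy at (201,258) and a black decoy at (370,263).
- The house at (257,232) and the jar at (330,227).

The side view agrees with this.

```bash
cat > h.py <<'E'
import cv2, numpy as np
from bench import *
from scipy.spatial.transform import Rotation as Ro
def plane(g,px,z):
    K=np.array([[g["fx"],0,g["cx"]],[0,g["fy"],g["cy"]],[0,0,1]])
    n=cv2.undistortPoints(np.float64(px).reshape(-1,1,2),K,g["dist_coeffs"]).reshape(-1,2)
    d=np.c_[n,np.ones(len(n))]@Ro.from_quat(g["rotation"]).as_matrix().T
    e=g["eye"]; return (e+d*((z-e[2])/d[:,2])[:,None])[:,:2]
# hue ranges, min sat
H={"red":(172,6),"green":(48,80),"blue":(105,130),"yellow":(20,32)}
def mask(im,c,smin=120,vmin=30):
    v=cv2.cvtColor(im,cv2.COLOR_RGB2HSV); h=v[...,0]; a,b=H[c]
    m=((h>=a)&(h<=b)) if a<b else ((h>=a)|(h<=b))
    return (m&(v[...,1]>smin)&(v[...,2]>vmin)).astype(np.uint8)
def rect(g,pts,z):
    w=plane(g,pts,z); (c,s,a)=cv2.minAreaRect(np.float32(w))
    if s[0]<s[1]: a+=90; s=s[::-1]
    a=(a+90)%180-90
    return np.array(c),np.array(s),a
def blobs(g,c,amin=150,**k):
    cs,_=cv2.findContours(cv2.morphologyEx(mask(g["image"],c,**k),cv2.MORPH_CLOSE,np.ones((3,3))),cv2.RETR_EXTERNAL,cv2.CHAIN_APPROX_NONE)
    return [x for x in cs if cv2.contourArea(x)>amin]
E
python3 - <<'E'
from h import *
for n in("top","side"):
    g=get_image(n)
    for c in H:
        for b in blobs(g,c):
            m=b.reshape(-1,2).mean(0)
            r=rect(g,b,40);q=rect(g,b,2)
            print(n,c,m.round(),"z40",*[np.round(x,1) for x in r],"z2",*[np.round(x,1) for x in q])
g=get_image("top"); v=cv2.cvtColor(g["image"],cv2.COLOR_RGB2HSV)
for p in[(295,158),(276,150),(363,140),(350,170),(363,155),(405,222),(423,195),(158,207),(219,160),(500,180),(210,290)]: print(p,v[p[1],p[0]])
big=cv2.resize(g["image"][110:280,130:460],None,fx=2.4,fy=2.4,interpolation=cv2.INTER_CUBIC); cv2.imwrite("pics/top1.png",big[:,:,::-1])
E
```

```text
top red [201. 259.] z40 [312.8 226.1] [90.6 65.6] 20.9 z2 [314.  234.4] [93.8 67.9] 20.9
top red [330. 226.] z40 [383.9 -94.1] [44.5 44.3] -1.7 z2 [387.7 -97.1] [46.1 45.8] -1.7
top red [256. 232.] z40 [374.7  88.3] [67.4 55.5] 32.6 z2 [378.2  91.8] [69.8 57.4] 32.6
top red [364. 152.] z40 [ 567.  -185.6] [95.7 58.3] -6.9 z2 [ 577.2 -191.8] [99.1 60.3] -6.9
top red [295. 159.] z40 [557.3 -11.9] [119.6  85.8] 11.7 z2 [567.1 -12. ] [123.8  88.8] 11.7
top red [299. 105.] z40 [695.8 -28.5] [40.  38.4] -2.0 z2 [710.5 -29.2] [41.4 39.8] -2.0
top green [420. 207.] z40 [ 424.6 -323.1] [117.8  84.3] -17.2 z2 [ 429.8 -334.1] [121.9  87.2] -17.2
top green [296. 156.] z40 [565.1 -15.8] [93.8 54.5] 10.3 z2 [575.2 -16. ] [97.1 56.5] 10.3
top green [ 26. 184.] z40 [516.3 651.6] [336.2 184.5] 1.6 z2 [524.7 674.9] [348.1 191. ] 1.6
top green [239. 108.] z40 [694.1 126.3] [63.7 44.1] 33.2 z2 [708.8 131. ] [65.9 45.6] 33.2
top blue [426. 208.] z40 [ 422.6 -332.6] [95.2 60.6] -21.6 z2 [ 427.7 -344. ] [98.5 62.8] -21.6
top blue [362. 156.] z40 [ 560.5 -182.6] [118.5  84.7] -11.2 z2 [ 570.5 -188.7] [122.6
[... 1220 characters left out ...]
  81.2] [386.3  60.8] -18.7
side blue [266. 169.] z40 [ 546.1 -159.5] [118.   85.2] -10.9 z2 [ 569.9 -190.7] [123.   88.7] -10.9
side blue [347. 146.] z40 [ 417.2 -324.9] [111.1  76.6] -21.6 z2 [ 435.7 -362.9] [115.8  79.8] -21.6
side yellow [ 88. 295.] z40 [616.7 346.4] [128.5  23.7] -54.3 z2 [643.5 336.4] [133.8  24.6] -54.3
side yellow [179. 265.] z40 [515.7 186.6] [106.3  68.6] -2.0 z2 [538.2 169.9] [110.8  71.4] -2.0
(295, 158) [ 68 160 123]
(276, 150) [  1 197 162]
(363, 140) [  1 209 165]
(350, 170) [127 143 114]
(363, 155) [  4 188  92]
(405, 222) [ 64 175 108]
(423, 195) [108 228  86]
(158, 207) [ 16 129 123]
(219, 160) [ 23 183 185]
(500, 180) [ 30  22 129]
(210, 290) [ 32  35 138]
```

View pics/top1.png

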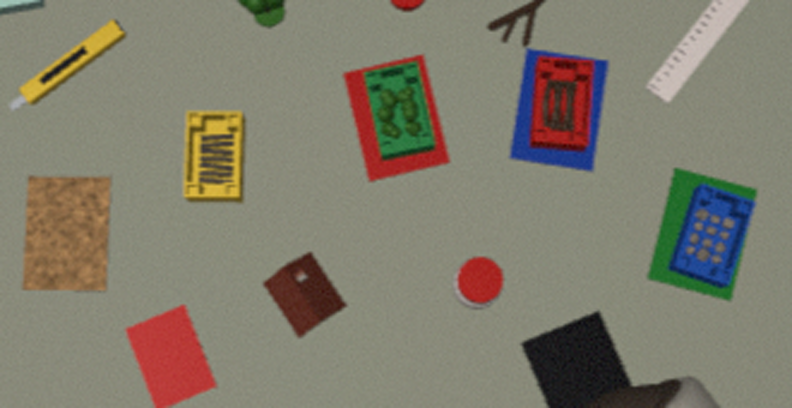

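Both views put the mats within about 1 mm of each other:

| Mat | x | y | Yaw (deg) |
|---|---|---|---|
| Red | 566.7 | -13 | 11.7 |
| Green | 429.3 | -335 | -17.3 |
| Blue | 570.2 | -189.7 | -11 |

The decoy is 94x68, so it is the smaller one. The crop shows the trays sitting on their mats as expected. I'm moving to the green tray at (566.5, -16), yaw 10.3, and will measure the cork mat while that runs.

Request:
play_rows --pt "19.7 31.7 -7 0 0 -0.09" --pt "19.7 31.7 -7 0 0 -0.09" --pt "19.7 31.7 -7 0 0 -0.09" --pt "19.7 31.7 -7 0 0 -0.09" --pt "19.7 31.7 -7 0 0 -0.09" --pt "19.7 31.7 -7 0 0 -0.09" --pt "19.7 31.7 -7 0 0 -0.09" --pt "19.7 31.7 -7 0 0 -0.09" --pt "19.7 31.7 -7 0 0 -0.09" --pt "19.7 31.7 -7 0 0 -0.09" --pt "19.7 31.7 -7 0 0 -0.09" --pt "19.7 31.7 -7 0 0 -0.09" --pt "19.7 31.7 -7 0 0 -0.09" --pt "19.7 31.7 -7 0 0 -0.09" --pt "19.7 31.7 -7 0 0 -0.09" --pt "19.7 31.7 -7 0 0 -0.09" --pt "19.7 31.7 -7 0 0 -0.09" --pt "19.7 31.7 -7 0 0 -0.09" --pt "0 0 0 0 0 0" --gripper 1

```text
clock: 1.83
position: [570.2, -12.5, 129.0]
ee_rot: [-0.091, 0.996, -0.0, 0.001]
contact_force: [-0.2, -1.1, -0.2]
gripper_width: 85.4
grasp_force: 0.0
```

```bash
cat >> h.py <<'E'
def pose():
    s=read_state(); R=Ro.from_quat(s["ee_rot"]).as_matrix(); y=R[:,1]
    a=(np.degrees(np.arctan2(y[1],y[0])))%180-90
    print("t %.1f"%s["clock"],"pos",s["position"].round(1),"yaw %.2f"%a,"tilt",(R[:2,2]*57.3).round(2),"w %.1f F"%s["gripper_width"],s["contact_force"].round(1),"j6 %.2f"%s["joints"][5])
    return s["position"],a
def go(x,y,z,a):
    p,b=pose(); print("delta",(np.array([x,y,z])-p).round(1),"turn units %.2f"%(((a-b+90)%180-90)/6))
E
python3 - <<'E'
from h import *
H["cork"]=(8,22)
for n in("top","side"):
    g=get_image(n)
    for b in blobs(g,"cork",amin=500,smin=85):
        q=rect(g,b,2)
        if 60<q[1][1]<110:print(n,*[np.round(x,1) for x in q])
go(566.5,-16,32,10.3)
E
```

```text
top [450.3 346.6] [120.4  89.2] -1.8
top [ 450.6 -648.5] [259.5  77.6] -0.1
side [450.  345.1] [123.9  89.9] -1.8
side [538.  170.8] [110.4  69.6] -2.2
side [1354.3 -331.1] [689.5  81.8] -89.8
t 1.9 pos [567.3 -15.9 129.5] yaw 10.28 tilt [-0.08 -0.02] w 85.6 F [ 1.   0.4 -0.2] j6 -1.65
delta [ -0.8  -0.1 -97.5] turn units 0.00
```

Request:
play_rows --pt "-0.4 0 -20 0 0 0" --pt "-0.4 0 -20 0 0 0" --pt "0 0 -20 0 0 0" --pt "0 0 -16 0 0 0" --pt "0 0 -12 0 0 0" --pt "0 0 -9 0 0 0" --pt "0 0 0 0 0 0"

```text
clock: 2.52
position: [564.6, -18.4, 31.8]
ee_rot: [-0.088, 0.996, -0.0, -0.002]
contact_force: [-0.2, 0.3, 0.4]
gripper_width: 85.3
grasp_force: 0.0
```

Request:
play_rows --pt "0 0 0 0 0 0" --pt "0 0 0 0 0 0" --pt "0 0 0 0 0 0" --pt "0 0 0 0 0 0" --pt "0 0 0 0 0 0" --pt "0 0 0 0 0 0" --pt "0 0 0 0 0 0" --pt "0 0 0 0 0 0" --gripper 0

```text
clock: 3.18
position: [567.1, -17.2, 34.5]
ee_rot: [-0.089, 0.996, -0.0, 0.001]
contact_force: [-1.0, -2.0, 6.0]
gripper_width: 56.8
grasp_force: 64.1
```

```bash
python3 -c "
from h import *
go(450,345.8,120,-1.8)"
```

```text
t 3.2 pos [567.1 -17.2  34.5] yaw 10.18 tilt [ 0.13 -0.  ] w 56.8 F [-1. -2.  6.] j6 -1.65
delta [-117.1  363.    85.5] turn units -2.00
```

Request:
play_rows --pt "0 0 10 0 0 0" --pt "0 0 20 0 0 0" --pt "0 0 25 0 0 0" --pt "-8.3 26 20 0 0 -0.142" --pt "-8.3 26 10 0 0 -0.142" --pt "-8.3 26 0 0 0 -0.142" --pt "-8.3 26 0 0 0 -0.142" --pt "-8.3 26 0 0 0 -0.142" --pt "-8.3 26 0 0 0 -0.142" --pt "-8.3 26 0 0 0 -0.142" --pt "-8.3 26 0 0 0 -0.142" --pt "-8.3 26 0 0 0 -0.142" --pt "-8.3 26 0 0 0 -0.142" --pt "-8.3 26 -10 0 0 -0.142" --pt "-8.3 26 -20 0 0 -0.142" --pt "-8.3 26 -20 0 0 -0.142" --pt "-8.3 25 -10 0 0 -0.142" --pt "0 0 0 0 0 0"

```text
clock: 4.68
position: [447.9, 348.7, 55.9]
ee_rot: [0.014, 1.0, -0.001, -0.001]
contact_force: [0.8, -0.4, -2.0]
gripper_width: 56.8
grasp_force: 64.4
```

```bash
python3 -c "
from h import *
go(450,345.8,33,-1.8)"
```

```text
t 4.7 pos [447.9 348.7  55.9] yaw -1.57 tilt [-0.13 -0.12] w 56.8 F [ 0.8 -0.4 -2. ] j6 -2.54
delta [  2.1  -2.9 -22.9] turn units -0.04
```

Request:
play_rows --pt "0 0 -10 0 0 0" --pt "0 0 -8 0 0 0" --pt "0 0 -5 0 0 0" --pt "0 0 -2 0 0 0" --pt "0 0 0 0 0 0"

```text
clock: 5.1
position: [449.7, 344.6, 34.5]
ee_rot: [0.016, 1.0, -0.001, -0.001]
contact_force: [-5.6, -1.0, 8.0]
gripper_width: 56.8
grasp_force: 66.0
```

Request:
play_rows --pt "0 0 0 0 0 0" --pt "0 0 0 0 0 0" --pt "0 0 0 0 0 0" --pt "0 0 0 0 0 0" --pt "0 0 10 0 0 0" --pt "0 0 25 0 0 0" --pt "0 0 35 0 0 0" --pt "0 0 25 0 0 0" --pt "0 0 5 0 0 0" --gripper 1

```text
clock: 5.85
position: [452.2, 347.9, 139.1]
ee_rot: [0.015, 1.0, 0.004, 0.004]
contact_force: [0.7, 0.2, -0.4]
gripper_width: 85.6
grasp_force: 0.0
```

```bash
python3 -c "
from h import *
go(569.4,-188,133,-6.9)"
```

```text
t 5.8 pos [452.2 347.9 139.1] yaw -1.71 tilt [0.41 0.42] w 85.6 F [ 0.7  0.2 -0.4] j6 -2.54
delta [ 117.2 -535.9   -6.1] turn units -0.86
```

Request:
play_rows --pt "7 -31.4 0 0 0 -0.05" --pt "7 -31.4 0 0 0 -0.05" --pt "7 -31.4 0 0 0 -0.05" --pt "7 -31.4 0 0 0 -0.05" --pt "7 -31.4 0 0 0 -0.05" --pt "7 -31.4 0 0 0 -0.05" --pt "7 -31.4 0 0 0 -0.05" --pt "7 -31.4 0 0 0 -0.05" --pt "7 -31.4 0 0 0 -0.05" --pt "7 -31.4 0 0 0 -0.05" --pt "7 -31.4 0 0 0 -0.05" --pt "7 -31.4 0 0 0 -0.05" --pt "7 -31.4 0 0 0 -0.05" --pt "7 -31.4 0 0 0 -0.05" --pt "7 -31.4 0 0 0 -0.05" --pt "7 -31.4 -10 0 0 -0.05" --pt "7.4 -31.4 -15 0 0 -0.05" --pt "0 0 -15 0 0 0" --pt "0 0 0 0 0 0" --pt "0 0 0 0 0 0"

```text
clock: 7.52
position: [568.6, -188.2, 92.6]
ee_rot: [0.06, 0.998, 0.0, -0.001]
contact_force: [1.1, 1.2, 0.5]
gripper_width: 85.3
grasp_force: 0.0
```

```bash
python3 -c "
from h import *
go(569.4,-188,33,-6.9)"
```

```text
t 7.5 pos [ 568.6 -188.2   92.6] yaw -6.92 tilt [-0.15  0.01] w 85.3 F [1.1 1.2 0.5] j6 -1.64
delta [  0.8   0.2 -59.6] turn units 0.00
```

Request:
play_rows --pt "0 0 -20 0 0 0" --pt "0 0 -18 0 0 0" --pt "0 0 -13 0 0 0" --pt "0 0 -9 0 0 0" --pt "0 0 0 0 0 0"

```text
clock: 7.93
position: [568.8, -186.9, 32.6]
ee_rot: [0.059, 0.998, 0.0, -0.001]
contact_force: [-0.3, -0.7, 0.5]
gripper_width: 85.4
grasp_force: 0.0
```

Request:
play_rows --pt "0 0 0 0 0 0" --pt "0 0 0 0 0 0" --pt "0 0 0 0 0 0" --pt "0 0 0 0 0 0" --pt "0 0 0 0 0 0" --pt "0 0 0 0 0 0" --pt "0 0 10 0 0 0" --pt "0 0 20 0 0 0" --pt "-0.3 17.5 20 0 0 0.31" --pt "-0.3 17.5 0 0 0 0.31" --pt "-0.3 17.5 0 0 0 0.31" --pt "-0.3 17.5 0 0 0 0.31" --pt "-0.3 17.5 0 0 0 0.31" --pt "-0.3 17.5 0 0 0 0.31" --pt "-0.3 17.5 0 0 0 0.31" --pt "-0.3 17.5 0 0 0 0.31" --pt "-0.3 17.5 0 0 0 0.31" --pt "0 17.5 0 0 0 0.31" --pt "0 0 -15 0 0 0" --pt "0 0 0 0 0 0" --gripper 0

```text
clock: 9.6
position: [564.9, -12.5, 66.6]
ee_rot: [-0.102, 0.995, 0.0, -0.002]
contact_force: [-1.7, -1.2, -1.3]
gripper_width: 57.2
grasp_force: 64.2
```

```bash
python3 -c "
from h import *
go(566.7,-13,33.3,11.7)"
```

```text
t 9.6 pos [564.9 -12.5  66.6] yaw 11.75 tilt [-0.27 -0.02] w 57.2 F [-1.7 -1.2 -1.3] j6 -1.63
delta [  1.8  -0.5 -33.3] turn units -0.01
```

Request:
play_rows --pt "0 0 -15 0 0 0" --pt "0 0 -12 0 0 0" --pt "0 0 -6 0 0 0" --pt "0 0 -2 0 0 0" --pt "0 0 0 0 0 0"

```text
clock: 10.02
position: [565.7, -13.8, 34.9]
ee_rot: [-0.102, 0.995, -0.0, -0.001]
contact_force: [-5.7, 0.3, 8.0]
gripper_width: 57.0
grasp_force: 65.5
```

Request:
play_rows --pt "0 0 0 0 0 0" --pt "0 0 0 0 0 0" --pt "0 0 0 0 0 0" --pt "0 0 0 0 0 0" --pt "0 0 10 0 0 0" --pt "0 0 25 0 0 0" --pt "0 0 35 0 0 0" --pt "-11 -24.9 10 0 0 -0.43" --pt "-11 -24.9 0 0 0 -0.43" --pt "-11 -24.9 0 0 0 -0.43" --pt "-11 -24.9 0 0 0 -0.43" --pt "-11 -24.9 0 0 0 -0.43" --pt "-11 -24.9 0 0 0 -0.43" --pt "-11 -24.9 0 0 0 -0.43" --pt "-11 -24.9 0 0 0 -0.43" --pt "-11 -24.9 0 0 0 -0.43" --pt "-11 -24.9 0 0 0 -0.43" --pt "-11 -24.9 0 0 0 -0.43" --pt "-11 -24.9 0 0 0 -0.43" --pt "-11.2 -24.7 0 0 0 -0.4" --gripper 1

```text
clock: 11.68
position: [423.0, -337.7, 114.1]
ee_rot: [0.189, 0.982, -0.0, 0.0]
contact_force: [0.2, 0.2, 0.2]
gripper_width: 85.3
grasp_force: 0.0
```

Request:
play_rows --pt "0 0 -20 0 0 0" --pt "0 0 -20 0 0 0" --pt "0 0 0 0 0 0"

```text
clock: 11.93
position: [421.0, -336.0, 70.7]
ee_rot: [0.189, 0.982, 0.001, -0.003]
contact_force: [-1.4, -0.1, -0.2]
gripper_width: 85.8
grasp_force: 0.0
```

```bash
python3 -c "
from h import *
go(423.5,-336.5,33.3,-21.6)"
```

```text
t 11.9 pos [ 421.  -336.    70.7] yaw -21.77 tilt [-0.33  0.18] w 85.8 F [-1.4 -0.1 -0.2] j6 -1.58
delta [  2.5  -0.5 -37.4] turn units 0.03
```

Request:
play_rows --pt "0 0 -15 0 0 0" --pt "0 0 -15 0 0 0" --pt "0 0 -10 0 0 0" --pt "0 0 0 0 0 0"

```text
clock: 12.27
position: [422.8, -335.9, 32.3]
ee_rot: [0.188, 0.982, 0.0, -0.002]
contact_force: [-0.1, -0.3, 0.0]
gripper_width: 85.7
grasp_force: 0.0
```

Request:
play_rows --pt "0 0 0 0 0 0" --pt "0 0 0 0 0 0" --pt "0 0 0 0 0 0" --pt "0 0 0 0 0 0" --pt "0 0 0 0 0 0" --pt "0 0 0 0 0 0" --pt "0 0 10 0 0 0" --pt "0 0 20 0 0 0" --pt "16.3 16.3 20 0 0 0.2" --pt "16.3 16.3 0 0 0 0.2" --pt "16.3 16.3 0 0 0 0.2" --pt "16.3 16.3 0 0 0 0.2" --pt "16.3 16.3 0 0 0 0.2" --pt "16.3 16.3 0 0 0 0.2" --pt "16.3 16.3 0 0 0 0.2" --pt "16.3 16.3 0 0 0 0.2" --pt "16.3 16.3 0 0 0 0.17" --pt "0 0 -15 0 0 0" --pt "0 0 0 0 0 0" --gripper 0

```text
clock: 13.85
position: [568.9, -188.4, 66.1]
ee_rot: [0.096, 0.995, 0.0, -0.003]
contact_force: [-1.2, -0.5, -2.2]
gripper_width: 57.0
grasp_force: 64.4
```

```bash
python3 -c "
from h import *
go(570.2,-189.7,33.3,-11)"
```

```text
t 13.8 pos [ 568.9 -188.4   66.1] yaw -10.98 tilt [-0.29  0.07] w 57.0 F [-1.2 -0.5 -2.2] j6 -1.71
delta [  1.3  -1.3 -32.8] turn units -0.00
```

Request:
play_rows --pt "0 0 -15 0 0 0" --pt "0 0 -12 0 0 0" --pt "0 0 -6 0 0 0" --pt "0 0 -2 0 0 0" --pt "0 0 0 0 0 0"

```text
clock: 14.27
position: [568.6, -190.3, 34.6]
ee_rot: [0.096, 0.995, -0.0, -0.002]
contact_force: [-3.1, 0.0, 5.4]
gripper_width: 57.0
grasp_force: 65.4
```

Request:
play_rows --pt "0 0 0 0 0 0" --pt "0 0 0 0 0 0" --pt "0 0 0 0 0 0" --pt "0 0 0 0 0 0" --pt "0 0 10 0 0 0" --pt "0 0 25 0 0 0" --pt "0 0 35 0 0 0" --pt "0 0 20 0 0 0" --gripper 1

```text
clock: 14.93
position: [571.6, -190.2, 127.1]
ee_rot: [0.096, 0.995, -0.0, 0.002]
contact_force: [1.5, 0.6, 0.4]
gripper_width: 85.2
grasp_force: 0.0
```

Request:
play_rows --pt "-7 31.5 0 0 0 0.09" --pt "-7 31.5 0 0 0 0.09" --pt "-7 31.5 0 0 0 0.09" --pt "-7 31.5 0 0 0 0.09" --pt "-7 31.5 0 0 0 0.09" --pt "-7 31.5 0 0 0 0.09" --pt "-7 31.5 0 0 0 0.09" --pt "-7 31.5 0 0 0 0.09" --pt "-7 31.5 0 0 0 0.09" --pt "-7 31.5 0 0 0 0.09" --pt "-7 31.5 0 0 0 0.09" --pt "-7 31.5 0 0 0 0.09" --pt "-7 31.5 0 0 0 0.09" --pt "-7 31.5 0 0 0 0.09" --pt "-7 31.5 0 0 0 0.09" --pt "-7 31.5 -10 0 0 0.09" --pt "-8.2 31.6 -20 0 0 0.09" --pt "0 0 -20 0 0 0" --pt "0 0 0 0 0 0"

```text
clock: 16.52
position: [447.8, 345.7, 70.3]
ee_rot: [0.015, 1.0, -0.002, -0.002]
contact_force: [-0.0, -1.6, -0.6]
gripper_width: 85.3
grasp_force: 0.0
```

```bash
python3 -c "
from h import *
go(450,345.8,33.3,-1.8)"
```

```text
t 16.5 pos [447.8 345.7  70.3] yaw -1.74 tilt [-0.27 -0.28] w 85.3 F [-0.  -1.6 -0.6] j6 -2.54
delta [  2.2   0.1 -37. ] turn units -0.01
```

Request:
play_rows --pt "0 0 -15 0 0 0" --pt "0 0 -15 0 0 0" --pt "0 0 -10 0 0 0" --pt "0 0 0 0 0 0"

```text
clock: 16.85
position: [449.6, 344.2, 32.3]
ee_rot: [0.017, 1.0, -0.001, -0.001]
contact_force: [-1.1, 0.1, -0.3]
gripper_width: 85.1
grasp_force: 0.0
```

Request:
play_rows --pt "0 0 0 0 0 0" --pt "0 0 0 0 0 0" --pt "0 0 0 0 0 0" --pt "0 0 0 0 0 0" --pt "0 0 0 0 0 0" --pt "0 0 0 0 0 0" --pt "0 0 10 0 0 0" --pt "0 0 25 0 0 0" --pt "10 0 35 0 0 0" --pt "20 0 35 0 0 0" --pt "20 0 15 0 0 0" --gripper 0

```text
clock: 17.77
position: [501.4, 347.0, 158.8]
ee_rot: [0.015, 1.0, 0.002, 0.002]
contact_force: [0.3, 1.9, -0.4]
gripper_width: 56.9
grasp_force: 64.3
```

Request:
play_rows --pt "0 -34 0 0 0 -0.13" --pt "0 -34 0 0 0 -0.13" --pt "0 -34 0 0 0 -0.13" --pt "0 -34 0 0 0 -0.13" --pt "0 -34 0 0 0 -0.13" --pt "0 -34 0 0 0 -0.13" --pt "0 -34 0 0 0 -0.13" --pt "0 -34 0 0 0 -0.13" --pt "0 -34 0 0 0 -0.13" --pt "0 -34 0 0 0 -0.13" --pt "0 -34 0 0 0 -0.13" --pt "0 -34 0 0 0 -0.13" --pt "0 -34 0 0 0 -0.13" --pt "-10 -34 0 0 0 -0.13" --pt "-10 -34 0 0 0 -0.13" --pt "-10 -34 0 0 0 -0.13" --pt "-10 -34 0 0 0 -0.13" --pt "-10 -34 0 0 0 -0.13" --pt "-10 -34 -20 0 0 -0.13" --pt "-10.7 -34.8 -20 0 0 -0.11"

```text
clock: 19.43
position: [429.1, -336.4, 114.1]
ee_rot: [0.151, 0.989, -0.0, 0.001]
contact_force: [0.8, 0.0, -1.4]
gripper_width: 56.9
grasp_force: 64.5
```

Request:
play_rows --pt "0 0 -30 0 0 0" --pt "0 0 -20 0 0 0" --pt "0 0 0 0 0 0"

```text
clock: 19.68
position: [425.2, -334.0, 58.9]
ee_rot: [0.152, 0.988, 0.002, -0.005]
contact_force: [-0.6, -0.3, -1.4]
gripper_width: 57.4
grasp_force: 64.5
```

```bash
python3 -c "
from h import *
go(429.3,-335,33.3,-17.3)"
```

```text
t 19.7 pos [ 425.2 -334.    58.9] yaw -17.52 tilt [-0.56  0.3 ] w 57.4 F [-0.6 -0.3 -1.4] j6 -1.51
delta [  4.1  -1.  -25.6] turn units 0.04
```

Request:
play_rows --pt "0 0 -12 0 0 0" --pt "0 0 -10 0 0 0" --pt "0 0 -6 0 0 0" --pt "0 0 -2 0 0 0" --pt "0 0 0 0 0 0"

```text
clock: 20.1
position: [429.4, -334.5, 34.8]
ee_rot: [0.15, 0.989, -0.0, -0.0]
contact_force: [-2.3, 1.3, 4.1]
gripper_width: 57.2
grasp_force: 65.6
```

Request:
play_rows --pt "0 0 0 0 0 0" --pt "0 0 0 0 0 0" --pt "0 0 0 0 0 0" --pt "0 0 0 0 0 0" --pt "0 0 10 0 0 0" --pt "0 0 25 0 0 0" --pt "0 0 35 0 0 0" --pt "0 0 30 0 0 0" --pt "0 0 0 0 0 0" --gripper 1

```text
clock: 20.85
position: [432.9, -336.9, 140.6]
ee_rot: [0.15, 0.989, -0.002, 0.006]
contact_force: [0.8, -0.1, -0.0]
gripper_width: 85.5
grasp_force: 0.0
```

```bash
python3 - <<'E'
from h import *
g=get_image("top")
cv2.imwrite("pics/top2.png",g["image"][:,:,::-1])
s=get_image("side"); cv2.imwrite("pics/side2.png",s["image"][:,:,::-1])
C={"top":g,"side":s}
for n,gg in C.items():
  for c in H:
    for b in blobs(gg,c):
        z=38 if c=="yellow" else 40
        for vm in (30,):
            r=rect(gg,b,z)
            if 35<r[1][1]<100 and 60<r[1][0]<140: print(n,c,*[np.round(x,1) for x in r],"z2",rect(gg,b,2)[0].round(1))
v=cv2.cvtColor(g["image"],cv2.COLOR_RGB2HSV)
for (u,w) in [(295,158),(219,174)]:
    print(v[w-30:w+32:2,u,:].tolist()); print(v[w,u-28:u+28:2,:].tolist())
E
```

```text
top red [312.5 226. ] [91.2 65.6] 21.5 z2 [313.7 234.3]
top red [374.5  88.1] [66.7 55.5] 32.6 z2 [377.9  91.6]
top red [557.2 -11.9] [119.8  85.8] 11.7 z2 [567. -12.]
top green [ 409.1 -348.1] [104.4  44.1] -3.9 z2 [ 413.7 -360. ]
top green [694.3 124.1] [60.9 45.6] 39.0 z2 [709.  128.8]
top blue [ 562.5 -172. ] [118.5  63. ] -11.0 z2 [ 572.5 -177.7]
top yellow [522.8 180.2] [95.3 61.2] -1.8 z2 [531.  186.6]
side red [299.6 247.2] [90.4 65.9] 21.4 z2 [313.1 233. ]
side red [373.5  86.2] [65.8 55.4] 32.6 z2 [390.1  65.4]
side green [692.5 126.2] [95.9 46.1] -39.6 z2 [722.5 107. ]
side green [ 415.  -307.9] [130.5  99.2] -17.2 z2 [ 433.3 -345.3]
side blue [ 551.6 -167.1] [131.7  97.8] -11.1 z2 [ 575.7 -198.6]
side yellow [516.8 185.7] [106.5  68.7] -2.0 z2 [538.2 169.9]
[[36, 28, 136], [34, 28, 135], [32, 28, 137], [25, 36, 135], [1, 202, 158], [1, 218, 145], [179, 200, 74], [0, 198, 152], [0, 197, 167], [0, 201, 156], [11, 108, 52], [6, 136, 75], [0, 177, 101], [1, 203, 128], [2, 195, 123], [3, 177, 78], [11, 96, 72], [18, 90, 65], [18, 135, 51], [13, 80, 67], [3, 195, 93], [0, 210, 
[... 767 characters left out ...]
72, 74], [20, 106, 99], [24, 158, 118], [18, 72, 71], [21, 112, 100], [23, 163, 119], [17, 69, 78], [22, 134, 112], [23, 165, 130], [23, 181, 210], [23, 179, 209], [23, 186, 126], [28, 58, 124], [33, 37, 139], [34, 31, 138], [35, 36, 136], [34, 32, 137], [30, 36, 136]]
[[34, 30, 135], [32, 29, 133], [35, 33, 138], [32, 31, 133], [32, 29, 133], [30, 28, 135], [28, 30, 136], [30, 30, 138], [23, 144, 174], [23, 195, 107], [23, 182, 211], [23, 179, 187], [23, 172, 153], [22, 173, 156], [24, 158, 118], [22, 157, 120], [21, 126, 85], [22, 120, 96], [23, 176, 170], [23, 188, 184], [24, 97, 103], [30, 28, 137], [30, 30, 136], [32, 32, 135], [34, 29, 139], [34, 30, 135], [33, 34, 136], [30, 28, 137]]
```

View pics/top2.png

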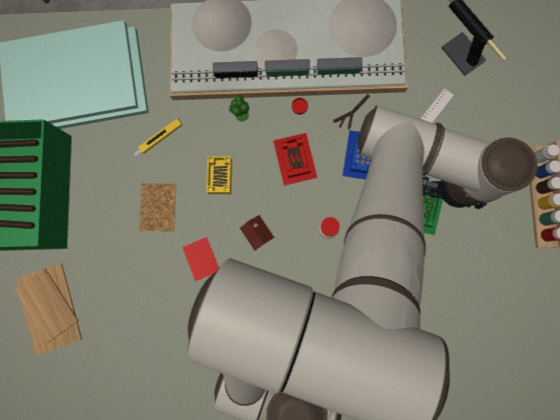

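The view shows red, green and blue on their own mats, with the arm over green. Yellow is at (219,174). Both views put yellow at x about 524.8 and y about 181, yaw -1.9, so I'll grip it there.

Request:
play_rows --pt "6 32.3 0 0 0 0.16" --pt "6 32.3 0 0 0 0.16" --pt "6 32.3 0 0 0 0.16" --pt "6 32.3 0 0 0 0.16" --pt "6 32.3 0 0 0 0.16" --pt "6 32.3 0 0 0 0.16" --pt "6 32.3 0 0 0 0.16" --pt "6 32.3 0 0 0 0.16" --pt "6 32.3 0 0 0 0.16" --pt "6 32.3 0 0 0 0.16" --pt "6 32.3 0 0 0 0.16" --pt "6 32.3 0 0 0 0.16" --pt "6 32.3 0 0 0 0.16" --pt "6 32.3 0 0 0 0.16" --pt "6 32.3 0 0 0 0.16" --pt "5.5 31.5 0 0 0 0.17" --pt "0 0 -30 0 0 0" --pt "0 0 -20 0 0 0" --pt "0 0 0 0 0 0" --pt "0 0 0 0 0 0"

```text
clock: 22.62
position: [523.7, 180.3, 81.7]
ee_rot: [0.016, 1.0, -0.002, -0.002]
contact_force: [1.0, -0.2, 0.4]
gripper_width: 85.5
grasp_force: 0.0
```

```bash
python3 -c "
from h import *
go(524.8,181,36.3,-1.9)"
```

```text
t 22.6 pos [523.7 180.3  81.7] yaw -1.88 tilt [-0.23 -0.17] w 85.5 F [ 1.  -0.2  0.4] j6 -2.23
delta [  1.1   0.7 -45.4] turn units -0.00
```

Request:
play_rows --pt "0 0 -15 0 0 0" --pt "0 0 -15 0 0 0" --pt "0 0 -10 0 0 0" --pt "0 0 -7 0 0 0" --pt "0 0 0 0 0 0" --pt "0 0 0 0 0 0"

```text
clock: 23.12
position: [525.2, 180.9, 36.7]
ee_rot: [0.017, 1.0, 0.0, 0.0]
contact_force: [0.4, 0.4, 0.8]
gripper_width: 85.5
grasp_force: 0.0
```

Request:
play_rows --pt "0 0 0 0 0 0" --pt "0 0 0 0 0 0" --pt "0 0 0 0 0 0" --pt "0 0 0 0 0 0" --pt "0 0 0 0 0 0" --pt "0 0 0 0 0 0" --pt "0 0 10 0 0 0" --pt "0 0 25 0 0 0" --pt "0 0 35 0 0 0" --gripper 0

```text
clock: 23.87
position: [522.6, 179.8, 104.4]
ee_rot: [0.017, 1.0, -0.002, -0.004]
contact_force: [0.3, 1.5, -1.3]
gripper_width: 56.4
grasp_force: 64.2
```

Request:
play_rows --pt "4.2 -19.4 0 0 0 0.227" --pt "4.2 -19.4 0 0 0 0.227" --pt "4.2 -19.4 0 0 0 0.227" --pt "4.2 -19.4 0 0 0 0.227" --pt "4.2 -19.4 0 0 0 0.227" --pt "4.2 -19.4 0 0 0 0.227" --pt "4.2 -19.4 0 0 0 0.227" --pt "4.2 -19.4 0 0 0 0.227" --pt "4.2 -19.4 0 0 0 0.227" --pt "4.1 -19.4 0 0 0 0.227" --pt "0 0 -10 0 0 0" --pt "0 0 -10 0 0 0" --pt "0 0 -5 0 0 0" --pt "0 0 0 0 0 0" --pt "0 0 0 0 0 0" --pt "0 0 0 0 0 0"

```text
clock: 25.2
position: [566.8, -12.2, 81.4]
ee_rot: [-0.103, 0.995, -0.0, 0.0]
contact_force: [-0.2, 0.1, -1.3]
gripper_width: 56.8
grasp_force: 64.3
```

```bash
python3 - <<'E'
from h import *
go(566.7,-13,68.3,11.7)
for n,(u,w) in(("side",(222,195)),):
    g=get_image(n); c=g["image"][w-45:w+45,u-60:u+60]; cv2.imwrite("pics/s3.png",cv2.resize(c,None,fx=6,fy=6,interpolation=cv2.INTER_CUBIC)[:,:,::-1])
E
```

```text
t 25.2 pos [566.8 -12.2  81.4] yaw 11.79 tilt [ 0. -0.] w 56.8 F [-0.2  0.1 -1.3] j6 -1.63
delta [ -0.1  -0.8 -13.1] turn units -0.02
```

View pics/s3.png

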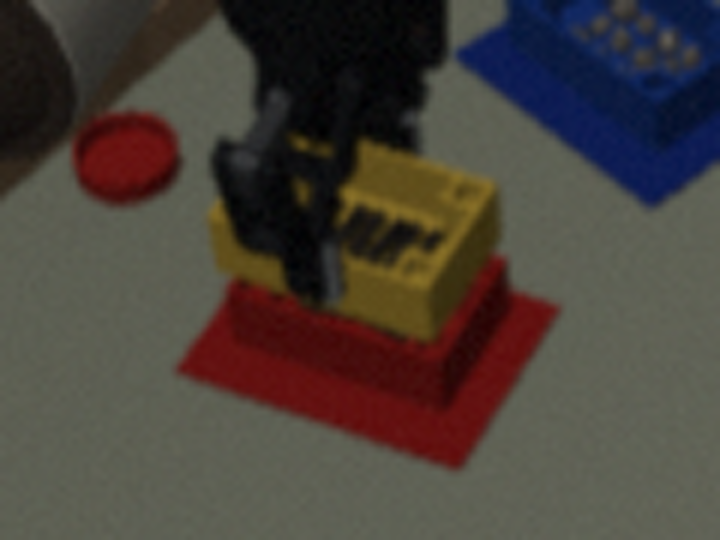

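The side crop shows yellow held just above the red tray, with both sides lined up. I'm lowering it in small steps and watching the force.

Request:
play_rows --pt "0 0 -2 0 0 0" --pt "0 0 -2 0 0 0" --pt "0 0 -2 0 0 0" --pt "0 0 -2 0 0 0" --pt "0 0 0 0 0 0" --pt "0 0 0 0 0 0"

```text
clock: 25.75
position: [566.6, -13.0, 73.1]
ee_rot: [-0.102, 0.995, -0.0, -0.0]
contact_force: [-0.1, 0.3, -1.3]
gripper_width: 56.5
grasp_force: 64.3
```

No contact force below the rim height, so the pins are in the sockets. I'm seating it the rest of the way.

Request:
play_rows --pt "0 0 -2 0 0 0" --pt "0 0 -2 0 0 0" --pt "0 0 -1 0 0 0" --pt "0 0 -0.5 0 0 0" --pt "0 0 0 0 0 0" --pt "0 0 0 0 0 0"

```text
clock: 26.25
position: [567.1, -12.9, 69.3]
ee_rot: [-0.102, 0.995, -0.0, 0.0]
contact_force: [-2.4, 0.2, 8.2]
gripper_width: 57.0
grasp_force: 65.4
```

Request:
play_rows --pt "0 0 0 0 0 0" --pt "0 0 0 0 0 0" --pt "0 0 0 0 0 0" --pt "0 0 0 0 0 0" --pt "0 0 5 0 0 0" --pt "0 0 15 0 0 0" --pt "0 0 30 0 0 0" --pt "0 0 35 0 0 0" --pt "-8 30 20 0 0 0" --pt "-8 30 0 0 0 0" --pt "-8 30 0 0 0 0" --pt "-8 30 0 0 0 0" --pt "-8 30 0 0 0 0" --pt "-8 30 0 0 0 0" --pt "-8 30 0 0 0 0" --pt "-8 30 0 0 0 0" --pt "-8 30 0 0 0 0" --pt "-8 30 0 0 0 0" --pt "0 0 0 0 0 0" --pt "0 0 0 0 0 0" --gripper 1

```text
clock: 27.92
position: [486.2, 288.4, 172.9]
ee_rot: [-0.103, 0.995, -0.0, -0.0]
contact_force: [0.3, -0.8, 0.6]
gripper_width: 85.5
grasp_force: 0.0
```

```bash
python3 - <<'E'
from h import *
pose()
for n in("top","side"):
    g=get_image(n); cv2.imwrite(f"pics/{n}4.png",g["image"][:,:,::-1])
    for c in H:
        for b in blobs(g,c):
            r=rect(g,b,70 if c=="yellow" else 40)
            if 35<r[1][1]<100 and 60<r[1][0]<140: print(n,c,*[np.round(x,1) for x in r],"z2",*[np.round(x,1) for x in rect(g,b,2)[:2]])
a,b=cv2.imread("pics/top4.png")[130:255,240:460],cv2.imread("pics/side4.png")[110:290,150:410]
cv2.imwrite("pics/c4.png",np.vstack([cv2.resize(a,(520,295)),cv2.resize(b,(430,298)) if 0 else cv2.copyMakeBorder(cv2.resize(b,(430,298)),0,0,0,90,0)]))
E
```

```text
t 27.9 pos [486.2 288.4 172.9] yaw 11.88 tilt [-0. -0.] w 85.5 F [ 0.3 -0.8  0.6] j6 -2.19
top red [312.8 226. ] [90.5 65.6] 21.2 z2 [314.  234.3] [93.6 67.9]
top red [374.5  88.1] [66.7 55.5] 32.6 z2 [377.9  91.6] [69.1 57.4]
top red [557.2 -11.9] [119.4  85.8] 11.7 z2 [567.1 -12. ] [123.6  88.8]
top green [ 424.8 -322.8] [117.6  84.7] -17.1 z2 [ 430.  -333.9] [121.8  87.7]
top green [694.3 124.2] [60.9 45.3] 39.0 z2 [708.9 128.9] [63.  46.9]
top blue [ 560.5 -182.6] [118.5  84.6] -11.2 z2 [ 570.5 -188.8] [122.6  87.6]
top yellow [563.5 -12.7] [97.5 57.1] 11.2 z2 [582.  -12.9] [103.8  60.8]
side red [299.5 247.2] [90.4 65.8] 21.1 z2 [313.1 233. ] [94.2 68.5]
side red [373.6  86.5] [66.  55.3] 32.4 z2 [390.2  65.6] [68.7 57.6]
side red [523.4   1.4] [96.3 78.4] -78.9 z2 [546.3 -23.1] [100.3  81.7]
side green [ 405.6 -305. ] [110.8  99.3] -17.1 z2 [ 423.5 -342.3] [115.4 103.4]
```

View pics/c4.png

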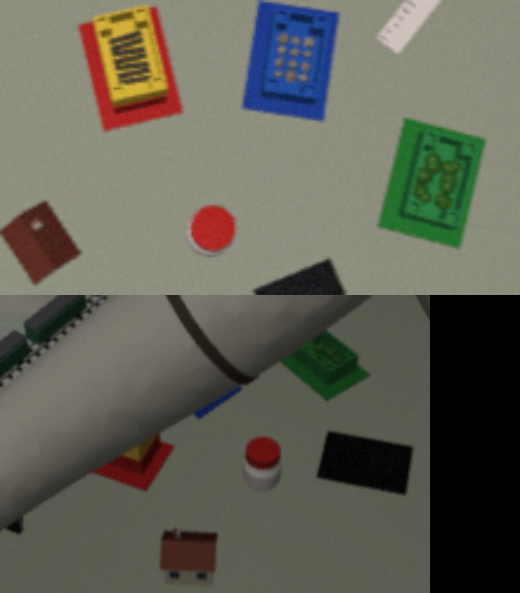

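The crops show yellow stacked square on red. Blue and green are centred on their mats, and the house and jar haven't moved. Yellow's centre measures about (566, -12), and it seated at the height expected.

```bash
python3 -c "
from bench import *
print(job_done())"
```

```text
the job is handed in; nothing more can be done
None
```

I handed the job in at about 28 s; the verdict was not shown. By camera, red, green and blue are on their own mats with yellow stacked on red, and the house and jar are where they were.

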